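# Sweep the wood offcuts off the craft board into the scrap tray

## Robot

A 6-joint arm with a two-finger parallel gripper is mounted at the origin on the work surface. World frame = base frame: x ahead of the robot, y to its left, z up, the work surface at z = 0. Lengths are in m, angles in rad, forces in N, time in s.
With the tool pointing down it reaches from about 0.375 to 0.925 m from the base axis. Payload 5.7 kg.
Tool frame: the origin (TCP) lies midway between the tips of the shut fingers; the grasp point (between the pads) lies 19 mm behind it; z points along the fingers, y is the line along which they close (so a half turn about z gives the same grasp; the last joint's range is limited). The gripper opens to 88 mm and grips with 3 to 60 N. Pads are 20 mm wide; open, the fingers measure 115 mm over their backs; the gripper's body (75 mm by 178 mm) begins 61 mm behind the grasp point.
Start: joints at [-1.419, 0.359, 1.51, -0, 1.272, -0.115], TCP at [0.158, -0.579, 0.223] pointing down, gripper open.
Joint ranges: [-2.97, 2.97], [-1.01, 2.36], [0.21, 2.38], [-0.96, 4.11], [0.2, 2.71], [-2.98, 2.98]. Speed limits (rad/s): [2.39, 2.39, 3.14, 3.14, 3.14, 3.14].

## Interface

Orientations are given as a unit quaternion [x, y, z, w].
In Python, from plant import telemetry, optics, hand_in, models gives the robot as it stands.
- The arm moves only by the tool carry_out, never from a script. Its argument "increments" is a list of rows, each an object of numbers: "tx", "ty", "tz": the shift along the tool's x, y, z scaled (see below); "wx", "wy", "wz": the turn, a rotation vector about the tool's x, y, z scaled (see below); "gripper": the opening, from 0 (shut) to 1 (fully open). In form: [{"tx": .., "ty": .., "tz": .., "wx": .., "wy": .., "wz": .., "gripper": ..}, ...]. A call has 1 to 10 rows; each row shifts and turns the commanded pose from where the row before left it, along the tool's axes as they then stand; what a row does not reach is not made up. The controller multiplies each number of a shift by 80 cm and each number of a turn by pi rad. A row lasts 1/12 s, in which the tool goes at most 41.7 mm and 7.16 degrees, less where a joint would pass 70% of its speed; a pose out of reach is approached as far as the arm can. A call with a number of a shift or a turn outside -1 to 1 is refused whole. A call with a gripper value outside its range is refused whole. The fingers move at their own pace and stop on an object; the grip force is fixed at half the most. Time passes only in rows, so rows that do not move let the fingers close. It gives the time, the measured TCP pose, the force, the opening and the grip force at its end, in the units of the state.
- telemetry.get_state(): the state, without advancing time (a new reading comes with each control period).
- optics.grab_frame(name): name is "scene" or "top"; returns a dict with "color" (400x640x3 uint8, blue, green, red), "depth" (400x640 float32, m along the optical axis (not along the pixel's ray), 0 where there is no reading), "fx", "fy", "cx", "cy" (pixels), "T" (4x4, takes a point from camera to world coordinates). Camera axes: x right, y up, looking along -z (the intrinsics and any distortion apply to the point x, -y, -z); pixel columns grow to the right and rows downward; lengths in m; the calibration is good to about 2 mm. A picture is of the moment at which its call begins.
- hand_in(): hands the job in; it is judged then, once.
Trained networks look in a picture, given as the dict that the camera call returned (one of the last four; its "shot" number tells which), for a name from the list of things; names that differ only in an ending like _2 or _b are one class to them, and where a whole thing is asked for, a point or a joint stands for the part that bears it (a point fixed in the world has none). Each returns a list of dicts, best first, with "p" (0 to 1); they miss things now and then, are a little off and sometimes report something else, mostly with a low value. They report only what shows in the picture. A call takes as long as a camera call.
- models.cut_out(label, picture): "pixels" (400x640 bool, what is visible of it) and "box" ([left, top, right, bottom] in pixels, round what is visible of it).
The state is a dict: "time": time; "joint_positions": joint angles; "joint_vel": joint speeds; "effort": joint torques, N m; "eef_pos": TCP position; "tool_rot": TCP orientation; "ft_force": force on the tool from outside, world axes, zero at the start; "ft_torque": the same for the moment, N m; "finger_gap": opening from 0.0 (shut) to 1.0 (fully open); "finger_force": force on a finger pad.
Only numpy, scipy, OpenCV 4.12 (cv2) and the standard library are available. Lean on these libraries where they do the work, as an engineer would, in place of code of your own. Each camera call takes 0.05 s, during which the arm holds its last target. There are 200 camera calls.

## Task

Clear the work board: with the fingers, sweep the two bark-edged wood slices and the small bare wooden block across the green board and over its edge into the empty blue scrap tray beside it. Push them only, never pick one up, and leave the paint pots, the painted ducklings and everything else where they are.

Things in the scene. Friction and masses are not known exactly. Their poses are not given: they have to be found in the camera images.
- board: Raised work board with a green top, fixed, level: 250 mm along its own x, 330 mm along its own y, its top 40 mm above the table. Origin: centre of its underside, on the table. A tray stands against each of its two short edges (own +y and -y); nothing stands against its long edges.
- scrap_tray: Empty blue open tray, fixed, the place for the offcuts: 250 x 140 mm outside, long side along the board's short edge, 3 mm off it, same heading as the board; walls 5 mm thick and 34 mm high (6 mm lower than the board's top), inner floor 5 mm above the table. Origin: centre of its underside. It may stand on the board's +y or -y side.
- paint_tray: White open tray of the same size and heading on the opposite side of the board, fixed; it holds the red and the yellow duckling and the blue-capped pot. No offcut belongs in it. Origin: centre of its underside.
- slice_a: Offcut: round wood slice lying flat on the board, dark bark rim and light top; diameter 42 mm, 14 mm thick, about 25 g, loose. Origin: centre of its underside.
- slice_b: Offcut: round wood slice lying flat on the board, dark bark rim and light top; diameter 38 mm, 16 mm thick, about 25 g, loose. Origin: centre of its underside. 
- block: Offcut: bare light wooden block lying on the board, 42 x 36 mm (own x, y), its sides roughly along the board's edges (within 20 degrees), 16 mm thick, about 25 g, loose. Origin: centre of its underside. One of the three offcuts lies near the board's middle, between the pot and the white duckling, the other two near its long edges.
- pot: Small white paint pot with a red cap standing on the board, 44 mm across, 42 mm high, about 90 g, loose. Origin: centre of its underside. Leave it.
- duck: flat white-painted wooden duckling, lying; about 67 x 44 mm, 14 mm thick, 30 g, loose. Origin: underside, centre of the round body (radius 20 mm); head (radius 11 mm) at its own (22, 12) mm, orange beak to 40 mm along its own +x. It lies on the board. Leave it.
- duck_red: flat red-painted wooden duckling, lying; about 67 x 44 mm, 14 mm thick, 30 g, loose. Origin: underside, centre of the round body (radius 20 mm); head (radius 11 mm) at its own (22, 12) mm, orange beak to 40 mm along its own +x. In the white tray. Leave it.
- duck_yellow: flat yellow-painted wooden duckling, lying; about 67 x 44 mm, 14 mm thick, 30 g, loose. Origin: underside, centre of the round body (radius 20 mm); head (radius 11 mm) at its own (22, 12) mm, orange beak to 40 mm along its own +x. In the white tray. Leave it.
- pot_blue: Small white paint pot with a blue cap standing in the white tray, 44 mm across, 42 mm high, about 90 g, loose. Origin: centre of its underside. Leave it.

How it is judged:
By the outcome, as a careful person would: the job done as asked, in the order asked, and still so for the second after the job is handed in, with the robot touching nothing.
It also fails if it takes over 72 s, if anything falls off the work surface, if the arm or the gripper's body presses on something with over 40 N, if the wrist force passes 120 N, or if a joint passes its speed limit or range.

## Working session

There is one attempt and no reset: what is moved stays moved. The work goes in short steps, Python scripts to look and compute and a tool call to move; the robot and the scene stay as the last step left them, time stands still between calls to the robot, and variables do not carry over. Pictures are saved under pics/ and viewed, at most 10 in all, crops included, and the job is handed in when it is done.

Besides the shell and the picture viewer there is one more tool, called after ">>>" as name(argument=value, ...) on one line, values as JSON. carry_out: Moves the arm, as the interface text tells. Its arguments: {"type":"object","properties":{"increments":{"type":"array"}},"required":["increments"]}

```bash
mkdir -p pics
cat > h.py <<'E'
import numpy as np, cv2
from plant import telemetry, optics, models
def world(f):
    d=f["depth"]; v,u=np.mgrid[0:400,0:640]
    P=np.stack([(u-f["cx"])/f["fx"]*d,-(v-f["cy"])/f["fy"]*d,-d],-1)
    T=np.array(f["T"]); W=P@T[:3,:3].T+T[:3,3]; W[d<=0]=np.nan
    return W
E
python3 - <<'E'
from h import *
fs=[optics.grab_frame(n) for n in("top","scene")]
cv2.imwrite("pics/a.png",fs[0]["color"]);cv2.imwrite("pics/b.png",fs[1]["color"])
f=fs[0];print([k for k in f], np.round(f["T"],3).tolist());W=world(f)
for n in["board","scrap_tray","paint_tray","slice_a","block","pot","duck","duck_red"]:
    for r in models.cut_out(n,f)[:3]:
        p=W[r["pixels"]];p=p[~np.isnan(p[:,0])]
        if len(p)<5: continue
        top=p[p[:,2]>np.percentile(p[:,2],90)-.006]
        R=cv2.minAreaRect((top[:,:2]*1000).astype(np.float32))
        print(n,round(r["p"],2),r["box"],len(p),"med",np.round(np.median(top,0),3),"rect",np.round(R[0]),np.round(R[1]),round(R[2],1))
s=telemetry.get_state();print(s["time"],s["eef_pos"],s["tool_rot"])
E
```

```text
['color', 'depth', 'fx', 'fy', 'cx', 'cy', 'T', 'shot'] [[0.017, 0.987, -0.158, 0.4], [-0.999, 0.012, -0.029, 0.01], [-0.027, 0.159, 0.987, 1.018], [0.0, 0.0, 0.0, 1.0]]
board 0.67 [231.5, 142.0, 408.5, 289.6] 18509 med [0.531 0.035 0.041] rect [536.  42.] [331. 251.] 82.3
scrap_tray 0.63 [160.4, 133.6, 250.2, 261.2] 8221 med [0.579 0.289 0.034] rect [568. 277.] [143. 250.] 82.5
scrap_tray 0.26 [423.4, 189.0, 450.1, 215.2] 425 med [ 0.573 -0.188  0.02 ] rect [ 571. -185.] [38. 68.] 42.1
paint_tray 0.7 [394.2, 165.4, 480.9, 300.0] 7569 med [ 0.502 -0.201  0.035] rect [ 504. -192.] [145. 251.] 82.1
slice_a 0.75 [310.3, 202.6, 333.6, 224.6] 331 med [0.53  0.041 0.056] rect [530.  42.] [41. 38.] 27.2
slice_a 0.58 [362.9, 208.0, 388.0, 235.4] 424 med [ 0.522 -0.057  0.055] rect [519. -54.] [38. 64.] 52.6
slice_a 0.56 [314.3, 163.2, 324.9, 182.7] 266 med [0.619 0.045 0.057] rect [619.  45.] [37. 32.] 0.5
block 0.84 [272.5, 237.6, 289.0, 260.2] 385 med [0.464 0.115 0.057] rect [464. 116.] [39. 34.] 1.5
pot 0.74 [253.0, 194.6, 277.0, 219.0] 457 med [0.545 0.153 0.083] rect [544. 153.] [42. 42.] 47.0
duck 0.94 [362.4, 211.3, 390.1, 236.1] 438 med [ 0.522 -0.059  0.055] rect [520. -55.] [38. 64.] 48.7
duck_red 0.94 [416.0, 256.1, 444.8, 288.4] 441 med [ 0.429 -0.179  0.02 ] rect [ 424. -175.] [66. 38.] 3.6
0.5 [ 0.15815382 -0.5787334   0.22262031] [ 9.91118199e-01  1.32983877e-01  4.95113637e-07 -6.19629017e-05]
```

View pics/a.png

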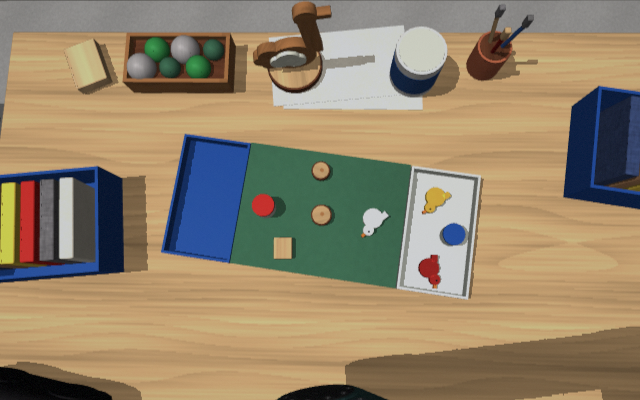

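View pics/b.png

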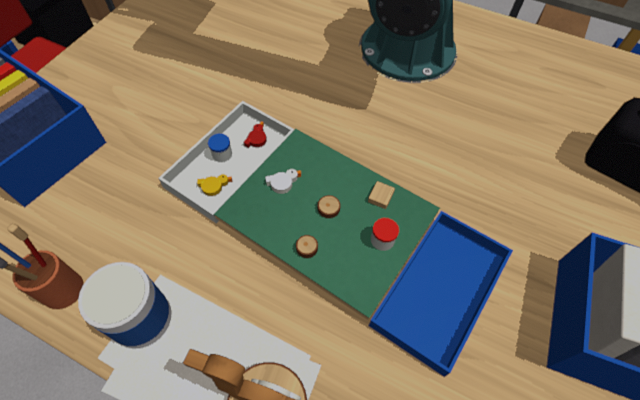

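The top view shows the blue tray on the left (205,198) and the pot at (263,205). The slices are at (321,171) and (321,215), the block is at (283,248), the duck is at (373,220) and the white tray is on the right. The scene view agrees. The pot stands in the middle slice's path, so I'll take that slice around it. I'll push with slightly parted fingers as a cradle.

```bash
cat >> h.py <<'E'
import json,sys
from scipy.spatial.transform import Rotation as Ro
C=np.array([.536,.042]); Y=np.array([.135,.991]); X=np.array([.991,-.135])
def ab(p): p=np.array(p[:2])-C; return p@X*1e3,p@Y*1e3
def plan(wps,g=.3):
    """wps: (a mm,b mm,z mm,heading deg from +b toward +a,step mm)"""
    s=telemetry.get_state(); p=np.array(s["eef_pos"]); R=Ro.from_quat(s["tool_rot"]); out=[]
    for a,b,z,h,st in wps:
        t=np.r_[C+(a*X+b*Y)/1e3,z/1e3]
        ang=np.radians(82.2-h); Rt=Ro.from_matrix(np.c_[[np.cos(ang),np.sin(ang),0],[np.sin(ang),-np.cos(ang),0],[0,0,-1]])
        rv=(R.inv()*Rt).as_rotvec()
        n=int(max(1,np.ceil(np.linalg.norm(t-p)*1e3/st),np.ceil(np.degrees(np.linalg.norm(rv))/6.5)))
        for k in range(n):
            d=R.inv().apply((t-p)/(n-k))/.8; w=(R.inv()*Rt).as_rotvec()/(n-k)/np.pi
            d,w=np.round(d,3),np.round(w,3)
            out.append({k:float(v) for k,v in zip(("tx","ty","tz","wx","wy","wz"),[*d,*w]) if v}|{"gripper":g})
            p=p+R.apply(d*.8); R=R*Ro.from_rotvec(w*np.pi)
    for i in range(0,len(out),10): print(json.dumps(out[i:i+10]))
def st():
    s=telemetry.get_state();print(s["time"],np.round(ab(s["eef_pos"]),1),round(s["eef_pos"][2],4),np.round(s["ft_force"],1),s["finger_gap"])
E
python3 - <<'E'
from h import *
for p in [(.530,.042),(.619,.045),(.464,.116),(.545,.153),(.522,-.058)]: print(np.round(ab(p)))
plan([(78,-26,190,6,34),(78,-26,90,6,34)])
E
```

```text
[-6. -1.]
[82. 14.]
[-81.  64.]
[ -6. 111.]
[  -0. -101.]
[{"tx": 0.034, "ty": -0.025, "tz": 0.002, "wz": -0.015, "gripper": 0.3}, {"tx": 0.035, "ty": -0.024, "tz": 0.002, "wz": -0.015, "gripper": 0.3}, {"tx": 0.036, "ty": -0.022, "tz": 0.002, "wz": -0.015, "gripper": 0.3}, {"tx": 0.037, "ty": -0.02, "tz": 0.002, "wz": -0.015, "gripper": 0.3}, {"tx": 0.038, "ty": -0.019, "tz": 0.002, "wz": -0.015, "gripper": 0.3}, {"tx": 0.038, "ty": -0.017, "tz": 0.002, "wz": -0.015, "gripper": 0.3}, {"tx": 0.039, "ty": -0.015, "tz": 0.002, "wz": -0.016, "gripper": 0.3}, {"tx": 0.04, "ty": -0.013, "tz": 0.002, "wz": -0.015, "gripper": 0.3}, {"tx": 0.04, "ty": -0.011, "tz": 0.002, "wz": -0.016, "gripper": 0.3}, {"tx": 0.041, "ty": -0.009, "tz": 0.002, "wz": -0.015, "gripper": 0.3}]
[{"tx": 0.041, "ty": -0.007, "tz": 0.002, "wz": -0.016, "gripper": 0.3}, {"tx": 0.042, "ty": -0.005, "tz": 0.002, "wz": -0.015, "gripper": 0.3}, {"tx": 0.042, "ty": -0.003, "tz": 0.002, "wz": -0.016, "gripper": 0.3}, {"tx": 0.042, "ty": -0.001, "tz": 0.002, "wz": -0.015, "gripper": 0.3}, {"tx": 0.042, "ty": 0.001, "tz": 0.002, "wz": -0.016, "gripper": 0.3}, {"tx": 0.042, "ty": 0.003, "tz": 0.002, "wz": -0.015, "gripper": 0.3}, {"tx": 0.041, "ty": 0.005, "tz": 0.001, "wz": -0.016, "gripper": 0.3}, {"tx": 0.041, "ty": 0.007, "tz": 0.002, "wz": -0.015, "gripper": 0.3}, {"tx": 0.041, "ty": 0.009, "tz": 0.001, "wz": -0.016, "gripper": 0.3}, {"tx": 0.04, "ty": 0.012, "tz": 0.002, "wz": -0.015, "gripper": 0.3}]
[{"tx": 0.04, "ty": 0.013, "tz": 0.001, "wz": -0.016, "gripper": 0.3}, {"tx": 0.039, "ty": 0.016, "tz": 0.002, "wz": -0.015, "gripper": 0.3}, {"tz": 0.042, "gripper": 0.3}, {"tz": 0.041, "gripper": 0.3}, {"tz": 0.042, "gripper": 0.3}]
```

>>> carry_out(increments=[{"tx": 0.034,"ty": -0.025,"tz": 0.002,"wz": -0.015,"gripper": 0.3},{"tx": 0.035,"ty": -0.024,"tz": 0.002,"wz": -0.015,"gripper": 0.3},{"tx": 0.036,"ty": -0.022,"tz": 0.002,"wz": -0.015,"gripper": 0.3},{"tx": 0.037,"ty": -0.02,"tz": 0.002,"wz": -0.015,"gripper": 0.3},{"tx": 0.038,"ty": -0.019,"tz": 0.002,"wz": -0.015,"gripper": 0.3},{"tx": 0.038,"ty": -0.017,"tz": 0.002,"wz": -0.015,"gripper": 0.3},{"tx": 0.039,"ty": -0.015,"tz": 0.002,"wz": -0.016,"gripper": 0.3},{"tx": 0.04,"ty": -0.013,"tz": 0.002,"wz": -0.015,"gripper": 0.3},{"tx": 0.04,"ty": -0.011,"tz": 0.002,"wz": -0.016,"gripper": 0.3},{"tx": 0.041,"ty": -0.009,"tz": 0.002,"wz": -0.015,"gripper": 0.3}])

```text
invalid input
```

>>> carry_out(increments=[{"tx": 0.041,"ty": -0.007,"tz": 0.002,"wz": -0.016,"gripper": 0.3},{"tx": 0.042,"ty": -0.005,"tz": 0.002,"wz": -0.015,"gripper": 0.3},{"tx": 0.042,"ty": -0.003,"tz": 0.002,"wz": -0.016,"gripper": 0.3},{"tx": 0.042,"ty": -0.001,"tz": 0.002,"wz": -0.015,"gripper": 0.3},{"tx": 0.042,"ty": 0.001,"tz": 0.002,"wz": -0.016,"gripper": 0.3},{"tx": 0.042,"ty": 0.003,"tz": 0.002,"wz": -0.015,"gripper": 0.3},{"tx": 0.041,"ty": 0.005,"tz": 0.001,"wz": -0.016,"gripper": 0.3},{"tx": 0.041,"ty": 0.007,"tz": 0.002,"wz": -0.015,"gripper": 0.3},{"tx": 0.041,"ty": 0.009,"tz": 0.001,"wz": -0.016,"gripper": 0.3},{"tx": 0.04,"ty": 0.012,"tz": 0.002,"wz": -0.015,"gripper": 0.3}])

```text
invalid input
```

>>> carry_out(increments=[{"tx": 0.04,"ty": 0.013,"tz": 0.001,"wz": -0.016,"gripper": 0.3},{"tx": 0.039,"ty": 0.016,"tz": 0.002,"wz": -0.015,"gripper": 0.3},{"gripper": 0.3},{"gripper": 0.3}])

```text
invalid input
```

Run:
```python
from h import *
st()
plan([(78,-26,90,6,34),(78,-26,46,6,12),(91.5,95,46,6,12)])
```

```text
0.5 [-290.6 -666.2] 0.2226 [-0.4 -0.1  0.8] 1.0006820173635411
[{"tx": 0.032, "ty": -0.024, "tz": 0.007, "wz": -0.015, "gripper": 0.3}, {"tx": 0.033, "ty": -0.023, "tz": 0.007, "wz": -0.015, "gripper": 0.3}, {"tx": 0.034, "ty": -0.021, "tz": 0.007, "wz": -0.015, "gripper": 0.3}, {"tx": 0.035, "ty": -0.019, "tz": 0.007, "wz": -0.015, "gripper": 0.3}, {"tx": 0.036, "ty": -0.018, "tz": 0.007, "wz": -0.015, "gripper": 0.3}, {"tx": 0.037, "ty": -0.016, "tz": 0.007, "wz": -0.015, "gripper": 0.3}, {"tx": 0.038, "ty": -0.014, "tz": 0.007, "wz": -0.015, "gripper": 0.3}, {"tx": 0.038, "ty": -0.012, "tz": 0.007, "wz": -0.015, "gripper": 0.3}, {"tx": 0.039, "ty": -0.011, "tz": 0.007, "wz": -0.015, "gripper": 0.3}, {"tx": 0.039, "ty": -0.009, "tz": 0.007, "wz": -0.015, "gripper": 0.3}]
[{"tx": 0.04, "ty": -0.007, "tz": 0.007, "wz": -0.014, "gripper": 0.3}, {"tx": 0.04, "ty": -0.005, "tz": 0.007, "wz": -0.015, "gripper": 0.3}, {"tx": 0.04, "ty": -0.003, "tz": 0.007, "wz": -0.014, "gripper": 0.3}, {"tx": 0.04, "ty": -0.002, "tz": 0.007, "wz": -0.015, "gripper": 0.3}, {"tx": 0.04, "tz": 0.008, "wz":
[... 357 characters left out ...]
15, "gripper": 0.3}]
[{"tx": 0.039, "ty": 0.011, "tz": 0.008, "wz": -0.014, "gripper": 0.3}, {"tx": 0.038, "ty": 0.013, "tz": 0.007, "wz": -0.015, "gripper": 0.3}, {"tx": 0.037, "ty": 0.015, "tz": 0.008, "wz": -0.014, "gripper": 0.3}, {"tz": 0.014, "gripper": 0.3}, {"tz": 0.014, "gripper": 0.3}, {"tz": 0.013, "gripper": 0.3}, {"tz": 0.014, "gripper": 0.3}, {"tx": 0.014, "gripper": 0.3}, {"tx": 0.014, "gripper": 0.3}, {"tx": 0.014, "gripper": 0.3}]
[{"tx": 0.014, "gripper": 0.3}, {"tx": 0.014, "gripper": 0.3}, {"tx": 0.014, "gripper": 0.3}, {"tx": 0.014, "gripper": 0.3}, {"tx": 0.014, "gripper": 0.3}, {"tx": 0.013, "gripper": 0.3}, {"tx": 0.014, "gripper": 0.3}, {"tx": 0.013, "gripper": 0.3}]
```

All keys are evidently required in each row.

>>> carry_out(increments=[{"tx": 0.034,"ty": -0.025,"tz": 0.002,"wx": 0,"wy": 0,"wz": -0.015,"gripper": 0.3},{"tx": 0.035,"ty": -0.024,"tz": 0.002,"wx": 0,"wy": 0,"wz": -0.015,"gripper": 0.3},{"tx": 0.036,"ty": -0.022,"tz": 0.002,"wx": 0,"wy": 0,"wz": -0.015,"gripper": 0.3},{"tx": 0.037,"ty": -0.02,"tz": 0.002,"wx": 0,"wy": 0,"wz": -0.015,"gripper": 0.3},{"tx": 0.038,"ty": -0.019,"tz": 0.002,"wx": 0,"wy": 0,"wz": -0.015,"gripper": 0.3},{"tx": 0.038,"ty": -0.017,"tz": 0.002,"wx": 0,"wy": 0,"wz": -0.015,"gripper": 0.3},{"tx": 0.039,"ty": -0.015,"tz": 0.002,"wx": 0,"wy": 0,"wz": -0.016,"gripper": 0.3},{"tx": 0.04,"ty": -0.013,"tz": 0.002,"wx": 0,"wy": 0,"wz": -0.015,"gripper": 0.3},{"tx": 0.04,"ty": -0.011,"tz": 0.002,"wx": 0,"wy": 0,"wz": -0.016,"gripper": 0.3},{"tx": 0.041,"ty": -0.009,"tz": 0.002,"wx": 0,"wy": 0,"wz": -0.015,"gripper": 0.3}])

```text
time: 1.33
eef_pos: [0.3645, -0.3114, 0.2068]
tool_rot: [0.931, 0.365, 0.0, 0.0]
ft_force: [0.2, 1.0, 0.6]
finger_gap: 0.31
finger_force: 0.0
```

```bash
sed -i 's/out.append.*/out.append({k:float(v)+0. for k,v in zip(("tx","ty","tz","wx","wy","wz"),[*d,*w])}|{"gripper":g})/; s/print(json.dumps(out\[i:i+10\]))/print(json.dumps(out[i:i+10],separators=(",",":")).replace(".0,","," ))/' h.py
python3 - <<'E'
from h import *
st()
plan([(78,-26,150,6,34)])
E
```

```text
1.3333 [-122.2 -373.3] 0.2068 [0.2 1.  0.6] 0.30988913850107785
[{"tx":0.041,"ty":-0.007,"tz":0.006,"wx":0,"wy":0,"wz":-0.015,"gripper":0.3},{"tx":0.041,"ty":-0.005,"tz":0.006,"wx":0,"wy":0,"wz":-0.016,"gripper":0.3},{"tx":0.042,"ty":-0.003,"tz":0.006,"wx":0,"wy":0,"wz":-0.015,"gripper":0.3},{"tx":0.042,"ty":-0.001,"tz":0.006,"wx":0,"wy":0,"wz":-0.016,"gripper":0.3},{"tx":0.042,"ty":0.001,"tz":0.006,"wx":0,"wy":0,"wz":-0.015,"gripper":0.3},{"tx":0.042,"ty":0.003,"tz":0.006,"wx":0,"wy":0,"wz":-0.016,"gripper":0.3},{"tx":0.041,"ty":0.005,"tz":0.006,"wx":0,"wy":0,"wz":-0.015,"gripper":0.3},{"tx":0.041,"ty":0.007,"tz":0.006,"wx":0,"wy":0,"wz":-0.016,"gripper":0.3},{"tx":0.041,"ty":0.01,"tz":0.006,"wx":0,"wy":0,"wz":-0.015,"gripper":0.3},{"tx":0.04,"ty":0.011,"tz":0.006,"wx":0,"wy":0,"wz":-0.016,"gripper":0.3}]
[{"tx":0.039,"ty":0.013,"tz":0.006,"wx":0,"wy":0,"wz":-0.015,"gripper":0.3},{"tx":0.039,"ty":0.016,"tz":0.005,"wx":0,"wy":0,"wz":-0.016,"gripper":0.3}]
```

Works well; there may be a little lag at the end of a call. Next I go to above the far slice's start.

>>> carry_out(increments=[{"tx": 0.041,"ty": -0.007,"tz": 0.006,"wx": 0,"wy": 0,"wz": -0.015,"gripper": 0.3},{"tx": 0.041,"ty": -0.005,"tz": 0.006,"wx": 0,"wy": 0,"wz": -0.016,"gripper": 0.3},{"tx": 0.042,"ty": -0.003,"tz": 0.006,"wx": 0,"wy": 0,"wz": -0.015,"gripper": 0.3},{"tx": 0.042,"ty": -0.001,"tz": 0.006,"wx": 0,"wy": 0,"wz": -0.016,"gripper": 0.3},{"tx": 0.042,"ty": 0.001,"tz": 0.006,"wx": 0,"wy": 0,"wz": -0.015,"gripper": 0.3},{"tx": 0.042,"ty": 0.003,"tz": 0.006,"wx": 0,"wy": 0,"wz": -0.016,"gripper": 0.3},{"tx": 0.041,"ty": 0.005,"tz": 0.006,"wx": 0,"wy": 0,"wz": -0.015,"gripper": 0.3},{"tx": 0.041,"ty": 0.007,"tz": 0.006,"wx": 0,"wy": 0,"wz": -0.016,"gripper": 0.3},{"tx": 0.041,"ty": 0.01,"tz": 0.006,"wx": 0,"wy": 0,"wz": -0.015,"gripper": 0.3},{"tx": 0.04,"ty": 0.011,"tz": 0.006,"wx": 0,"wy": 0,"wz": -0.016,"gripper": 0.3}])

```text
time: 2.17
eef_pos: [0.5694, -0.0469, 0.1586]
tool_rot: [0.816, 0.578, 0.0, 0.0]
ft_force: [0.6, -0.5, 0.3]
finger_gap: 0.301
finger_force: 0.0
```

>>> carry_out(increments=[{"tx": 0.039,"ty": 0.013,"tz": 0.006,"wx": 0,"wy": 0,"wz": -0.015,"gripper": 0.3},{"tx": 0.039,"ty": 0.016,"tz": 0.005,"wx": 0,"wy": 0,"wz": -0.016,"gripper": 0.3},{"tx": 0,"ty": 0,"tz": 0,"wx": 0,"wy": 0,"wz": 0,"gripper": 0.3},{"tx": 0,"ty": 0,"tz": 0,"wx": 0,"wy": 0,"wz": 0,"gripper": 0.3}])

```text
time: 2.5
eef_pos: [0.6104, 0.005, 0.1495]
tool_rot: [0.787, 0.617, -0.0, -0.0]
ft_force: [-0.2, -0.7, -0.4]
finger_gap: 0.302
finger_force: 0.0
```

Run:
```python
from h import *
st()
plan([(78,-26,70,6,34),(78,-26,46,6,12),(97.5,160,46,6,12),(99,180,46,6,12)])
```

```text
2.5 [ 78.7 -26.6] 0.1495 [-0.2 -0.7 -0.4] 0.30156381248237324
[{"tx":0,"ty":0,"tz":0.033,"wx":0,"wy":0,"wz":0,"gripper":0.3},{"tx":0,"ty":0,"tz":0.033,"wx":0,"wy":0,"wz":0,"gripper":0.3},{"tx":0.001,"ty":-0.001,"tz":0.033,"wx":0,"wy":0,"wz":0,"gripper":0.3},{"tx":0,"ty":0,"tz":0.01,"wx":0,"wy":0,"wz":0,"gripper":0.3},{"tx":0,"ty":0,"tz":0.01,"wx":0,"wy":0,"wz":0,"gripper":0.3},{"tx":0,"ty":0,"tz":0.01,"wx":0,"wy":0,"wz":0,"gripper":0.3},{"tx":0.015,"ty":0,"tz":0,"wx":0,"wy":0,"wz":0,"gripper":0.3},{"tx":0.015,"ty":0,"tz":0,"wx":0,"wy":0,"wz":0,"gripper":0.3},{"tx":0.015,"ty":0,"tz":0,"wx":0,"wy":0,"wz":0,"gripper":0.3},{"tx":0.014,"ty":0,"tz":0,"wx":0,"wy":0,"wz":0,"gripper":0.3}]
[{"tx":0.015,"ty":0,"tz":0,"wx":0,"wy":0,"wz":0,"gripper":0.3},{"tx":0.014,"ty":0,"tz":0,"wx":0,"wy":0,"wz":0,"gripper":0.3},{"tx":0.015,"ty":0,"tz":0,"wx":0,"wy":0,"wz":0,"gripper":0.3},{"tx":0.014,"ty":0,"tz":0,"wx":0,"wy":0,"wz":0,"gripper":0.3},{"tx":0.015,"ty":0,"tz":0,"wx":0,"wy":0,"wz":0,"gripper":0.3},{"tx":0.014,"ty":0,"tz":0,"wx":0,"wy":0,"wz":0,"gripper":0.3},{"tx":0.015,"ty":0,"tz":0,"wx":0,"wy":0,"wz":0,"gripper":0.3},{"tx":0.014,"ty":0,"tz":0,"wx":0,"wy":0,"wz":0,"gripper":0.3},{"tx":0.015,"ty":0,"tz":0,"wx":0,"wy":0,"wz":0,"gripper":0.3},{"tx":0.014,"ty":0,"tz":0,"wx":0,"wy":0,"wz":0,"gripper":0.3}]
[{"tx":0.015,"ty":0,"tz":0,"wx":0,"wy":0,"wz":0,"gripper":0.3},{"tx":0.014,"ty":0,"tz":0,"wx":0,"wy":0,"wz":0,"gripper":0.3},{"tx":0.013,"ty":0,"tz":0,"wx":0,"wy":0,"wz":0,"gripper":0.3},{"tx":0.013,"ty":-0.001,"tz":0,"wx":0,"wy":0,"wz":0,"gripper":0.3}]
```

>>> carry_out(increments=[{"tx": 0,"ty": 0,"tz": 0.033,"wx": 0,"wy": 0,"wz": 0,"gripper": 0.3},{"tx": 0,"ty": 0,"tz": 0.033,"wx": 0,"wy": 0,"wz": 0,"gripper": 0.3},{"tx": 0,"ty": 0,"tz": 0.033,"wx": 0,"wy": 0,"wz": 0,"gripper": 0.3},{"tx": 0,"ty": 0,"tz": 0.01,"wx": 0,"wy": 0,"wz": 0,"gripper": 0.3},{"tx": 0,"ty": 0,"tz": 0.01,"wx": 0,"wy": 0,"wz": 0,"gripper": 0.3},{"tx": 0,"ty": 0,"tz": 0.01,"wx": 0,"wy": 0,"wz": 0,"gripper": 0.3},{"tx": 0.008,"ty": 0,"tz": 0,"wx": 0,"wy": 0,"wz": 0,"gripper": 0.3},{"tx": 0.01,"ty": 0,"tz": 0,"wx": 0,"wy": 0,"wz": 0,"gripper": 0.3},{"tx": 0.012,"ty": 0,"tz": 0,"wx": 0,"wy": 0,"wz": 0,"gripper": 0.3}])

```text
time: 3.25
eef_pos: [0.6166, 0.0274, 0.0478]
tool_rot: [0.788, 0.616, 0.001, 0.001]
ft_force: [0.3, 0.0, -0.3]
finger_gap: 0.304
finger_force: 0.1
```

Run:
```python
from h import *
f=optics.grab_frame("top"); st(); cv2.imwrite("pics/c.png",cv2.resize(f["color"][120:310,150:490],None,fx=2.2,fy=2.2))
```

```text
3.3 [82.2 -1.5] 0.0479 [ 1.4  1.2 -0.9] 0.30330566661997693
```

View pics/c.png

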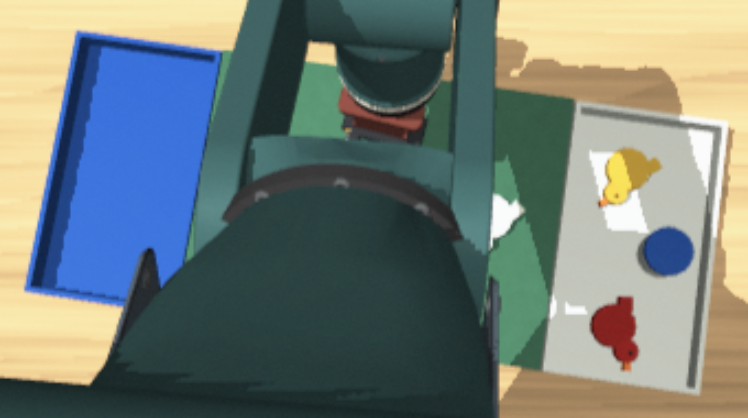

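The arm hides the slice, with only the trays (130,160), (640,240) and part of the duck visible, so I'll push on by geometry.

>>> carry_out(increments=[{"tx": 0.014,"ty": 0,"tz": 0.002,"wx": 0,"wy": 0,"wz": 0,"gripper": 0.3},{"tx": 0.014,"ty": 0,"tz": 0,"wx": 0,"wy": 0,"wz": 0,"gripper": 0.3},{"tx": 0.014,"ty": 0,"tz": 0,"wx": 0,"wy": 0,"wz": 0,"gripper": 0.3},{"tx": 0.014,"ty": 0,"tz": 0,"wx": 0,"wy": 0,"wz": 0,"gripper": 0.3},{"tx": 0.014,"ty": 0,"tz": 0,"wx": 0,"wy": 0,"wz": 0,"gripper": 0.3},{"tx": 0.014,"ty": 0,"tz": 0,"wx": 0,"wy": 0,"wz": 0,"gripper": 0.3},{"tx": 0.014,"ty": 0,"tz": 0,"wx": 0,"wy": 0,"wz": 0,"gripper": 0.3},{"tx": 0.014,"ty": 0,"tz": 0,"wx": 0,"wy": 0,"wz": 0,"gripper": 0.3},{"tx": 0.014,"ty": 0,"tz": 0,"wx": 0,"wy": 0,"wz": 0,"gripper": 0.3},{"tx": 0.014,"ty": 0,"tz": 0,"wx": 0,"wy": 0,"wz": 0,"gripper": 0.3}])

```text
time: 4.13
eef_pos: [0.6426, 0.1369, 0.045]
tool_rot: [0.787, 0.617, -0.0, -0.0]
ft_force: [-0.1, -1.5, 1.7]
finger_gap: 0.302
finger_force: 1.0
```

>>> carry_out(increments=[{"tx": 0.014,"ty": 0,"tz": 0,"wx": 0,"wy": 0,"wz": 0,"gripper": 0.3},{"tx": 0.014,"ty": 0,"tz": 0,"wx": 0,"wy": 0,"wz": 0,"gripper": 0.3},{"tx": 0.014,"ty": 0,"tz": 0,"wx": 0,"wy": 0,"wz": 0,"gripper": 0.3},{"tx": 0.014,"ty": 0,"tz": 0,"wx": 0,"wy": 0,"wz": 0,"gripper": 0.3},{"tx": 0.014,"ty": 0,"tz": 0,"wx": 0,"wy": 0,"wz": 0,"gripper": 0.3},{"tx": 0.014,"ty": 0,"tz": 0,"wx": 0,"wy": 0,"wz": 0,"gripper": 0.3},{"tx": 0.012,"ty": 0,"tz": 0,"wx": 0,"wy": 0,"wz": 0,"gripper": 0.3},{"tx": 0,"ty": 0,"tz": 0,"wx": 0,"wy": 0,"wz": 0,"gripper": 0.3}])

```text
time: 4.8
eef_pos: [0.6614, 0.2126, 0.045]
tool_rot: [0.787, 0.617, 0.001, -0.0]
ft_force: [0.2, 0.3, 0.2]
finger_gap: 0.302
finger_force: 0.0
```

Run:
```python
from h import *
st()
plan([(99,180,130,6,36),(-35,-40,130,40,38),(-32,-32,70,40,36)])
```

```text
4.8 [101.2 186. ] 0.045 [0.2 0.3 0.2] 0.3017662009155719
[{"tx":-0.003,"ty":-0.001,"tz":-0.035,"wx":0,"wy":0,"wz":0,"gripper":0.3},{"tx":-0.002,"ty":0,"tz":-0.036,"wx":0,"wy":0,"wz":0,"gripper":0.3},{"tx":-0.003,"ty":-0.001,"tz":-0.035,"wx":0,"wy":0,"wz":0,"gripper":0.3},{"tx":-0.042,"ty":-0.02,"tz":0,"wx":0,"wy":0,"wz":0.027,"gripper":0.3},{"tx":-0.043,"ty":-0.016,"tz":0,"wx":0,"wy":0,"wz":0.027,"gripper":0.3},{"tx":-0.044,"ty":-0.012,"tz":0,"wx":0,"wy":0,"wz":0.027,"gripper":0.3},{"tx":-0.045,"ty":-0.009,"tz":0,"wx":0,"wy":0,"wz":0.027,"gripper":0.3},{"tx":-0.046,"ty":-0.005,"tz":0,"wx":0,"wy":0,"wz":0.027,"gripper":0.3},{"tx":-0.046,"ty":-0.001,"tz":0,"wx":0,"wy":0,"wz":0.027,"gripper":0.3},{"tx":-0.045,"ty":0.004,"tz":-0.001,"wx":0,"wy":0,"wz":0.027,"gripper":0.3}]
[{"tx":0.005,"ty":-0.002,"tz":0.038,"wx":0,"wy":0,"wz":0,"gripper":0.3},{"tx":0.005,"ty":-0.002,"tz":0.037,"wx":0,"wy":0,"wz":0,"gripper":0.3}]
```

>>> carry_out(increments=[{"tx": -0.003,"ty": 0,"tz": -0.035,"wx": 0,"wy": 0,"wz": 0,"gripper": 0.3},{"tx": -0.002,"ty": -0.001,"tz": -0.036,"wx": 0,"wy": 0,"wz": 0,"gripper": 0.3},{"tx": -0.003,"ty": -0.001,"tz": -0.035,"wx": 0,"wy": 0,"wz": 0,"gripper": 0.3},{"tx": -0.042,"ty": -0.02,"tz": 0,"wx": 0,"wy": 0,"wz": 0.027,"gripper": 0.3},{"tx": -0.043,"ty": -0.016,"tz": 0,"wx": 0,"wy": 0,"wz": 0.027,"gripper": 0.3},{"tx": -0.044,"ty": -0.012,"tz": 0,"wx": 0,"wy": 0,"wz": 0.027,"gripper": 0.3},{"tx": -0.045,"ty": -0.009,"tz": 0,"wx": 0,"wy": 0,"wz": 0.027,"gripper": 0.3},{"tx": -0.046,"ty": -0.005,"tz": 0,"wx": 0,"wy": 0,"wz": 0.027,"gripper": 0.3},{"tx": -0.046,"ty": -0.001,"tz": 0,"wx": 0,"wy": 0,"wz": 0.027,"gripper": 0.3},{"tx": -0.045,"ty": 0.004,"tz": -0.001,"wx": 0,"wy": 0,"wz": 0.027,"gripper": 0.3}])

```text
time: 5.63
eef_pos: [0.4936, 0.0039, 0.1306]
tool_rot: [0.934, 0.357, -0.0, -0.0]
ft_force: [0.0, -0.3, 0.2]
finger_gap: 0.301
finger_force: 0.0
```

>>> carry_out(increments=[{"tx": 0,"ty": 0,"tz": 0,"wx": 0,"wy": 0,"wz": 0,"gripper": 0.3}])

```text
time: 5.72
eef_pos: [0.4901, 0.0017, 0.1303]
tool_rot: [0.934, 0.356, -0.003, -0.0]
ft_force: [-0.1, 0.6, 0.2]
finger_gap: 0.299
finger_force: 0.0
```

Run:
```python
from h import *
f=optics.grab_frame("scene"); cv2.imwrite("pics/d.png",f["color"]); st()
W=world(f)
for n in ["slice_a","duck"]:
  for r in models.cut_out(n,f)[:3]:
    p=W[r["pixels"]];p=p[~np.isnan(p[:,0])]; print(n,r["p"],r["box"],np.round(np.median(p,0),3),np.round(ab(np.median(p,0))))
plan([(-32,-32,70,40,36),(-32,-32,46,40,12),(42,56,46,40,12)])
```

```text
5.7667 [-37.5 -44.3] 0.1307 [0.9 0.2 0.4] 0.30053472712757306
slice_a 0.66 [316.2, 195.7, 340.3, 221.7] [0.538 0.044 0.052] [2. 2.]
slice_a 0.56 [391.8, 317.8, 414.2, 338.2] [0.668 0.242 0.02 ] [104. 216.]
duck 0.83 [264.5, 170.6, 304.2, 193.5] [ 0.528 -0.055  0.052] [  5. -97.]
[{"tx":0.006,"ty":-0.003,"tz":0.038,"wx":0,"wy":0,"wz":0,"gripper":0.3},{"tx":0.006,"ty":-0.003,"tz":0.038,"wx":0,"wy":0,"wz":-0.001,"gripper":0.3},{"tx":0,"ty":0,"tz":0.01,"wx":0,"wy":0,"wz":0,"gripper":0.3},{"tx":0,"ty":0,"tz":0.01,"wx":0,"wy":0,"wz":0,"gripper":0.3},{"tx":0,"ty":0,"tz":0.01,"wx":0,"wy":0,"wz":0,"gripper":0.3},{"tx":0.014,"ty":0,"tz":0,"wx":0,"wy":0,"wz":0,"gripper":0.3},{"tx":0.014,"ty":0,"tz":0,"wx":0,"wy":0,"wz":0,"gripper":0.3},{"tx":0.014,"ty":0,"tz":0,"wx":0,"wy":0,"wz":0,"gripper":0.3},{"tx":0.014,"ty":0,"tz":0,"wx":0,"wy":0,"wz":0,"gripper":0.3},{"tx":0.015,"ty":0,"tz":0,"wx":0,"wy":0,"wz":0,"gripper":0.3}]
[{"tx":0.014,"ty":0,"tz":0,"wx":0,"wy":0,"wz":0,"gripper":0.3},{"tx":0.015,"ty":0,"tz":0,"wx":0,"wy":0,"wz":0,"gripper":0.3},{"tx":0.014,"ty":0,"tz":0,"wx":0,"wy":0,"wz":0,"gripper":0.3},{"tx":0.015,"ty":0,"tz":0,"wx":0,"wy":0,"wz":0,"gripper":0.3},{"tx":0.014,"ty":0,"tz":0,"wx":0,"wy":0,"wz":0,"gripper":0.3}]
```

View pics/d.png

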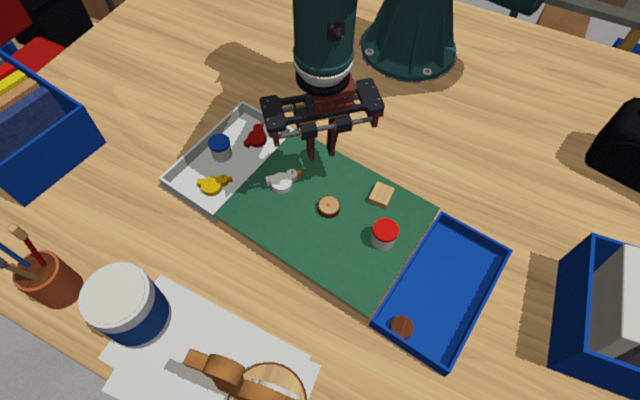

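First slice is in the tray (401,327), the middle slice is at (328,206), and everything else is unmoved. Next is the diagonal push of the middle slice.

Run:
```python
from h import *
plan([(-29,-32,70,40,36),(-29,-32,45,40,12),(33,42,45,40,11),(25,32,60,40,12),(50,10,70,0,36),(50,15,45,0,36)])
```

```text
[{"tx":0.007,"ty":-0.001,"tz":0.038,"wx":0,"wy":0,"wz":0,"gripper":0.3},{"tx":0.007,"ty":-0.002,"tz":0.038,"wx":0,"wy":0,"wz":-0.001,"gripper":0.3},{"tx":0,"ty":0,"tz":0.011,"wx":0,"wy":0,"wz":0,"gripper":0.3},{"tx":0,"ty":0,"tz":0.01,"wx":0,"wy":0,"wz":0,"gripper":0.3},{"tx":0,"ty":0,"tz":0.011,"wx":0,"wy":0,"wz":0,"gripper":0.3},{"tx":0.013,"ty":0,"tz":0,"wx":0,"wy":0,"wz":0,"gripper":0.3},{"tx":0.013,"ty":0,"tz":0,"wx":0,"wy":0,"wz":0,"gripper":0.3},{"tx":0.014,"ty":0,"tz":0,"wx":0,"wy":0,"wz":0,"gripper":0.3},{"tx":0.013,"ty":0,"tz":0,"wx":0,"wy":0,"wz":0,"gripper":0.3},{"tx":0.014,"ty":0,"tz":0,"wx":0,"wy":0,"wz":0,"gripper":0.3}]
[{"tx":0.013,"ty":0,"tz":0,"wx":0,"wy":0,"wz":0,"gripper":0.3},{"tx":0.014,"ty":0,"tz":0,"wx":0,"wy":0,"wz":0,"gripper":0.3},{"tx":0.013,"ty":0,"tz":0,"wx":0,"wy":0,"wz":0,"gripper":0.3},{"tx":0.014,"ty":0,"tz":0,"wx":0,"wy":0,"wz":0,"gripper":0.3},{"tx":-0.008,"ty":0,"tz":-0.01,"wx":0,"wy":0,"wz":0,"gripper":0.3},{"tx":-0.008,"ty":0,"tz":-0.009,"wx":0,"wy":0,"wz":0,"gripper":0.3},{"tx":0,"ty":0.006,"tz":-0.002,"wx":0,"wy":0,"wz":-0.032,"gripper":0.3},{"tx":-0.001,"ty":0.006,"tz":-0.002,"wx":0,"wy":0,"wz":-0.032,"gripper":0.3},{"tx":-0.001,"ty":0.006,"tz":-0.002,"wx":0,"wy":0,"wz":-0.032,"gripper":0.3},{"tx":-0.002,"ty":0.006,"tz":-0.002,"wx":0,"wy":0,"wz":-0.031,"gripper":0.3}]
[{"tx":-0.003,"ty":0.005,"tz":-0.002,"wx":0,"wy":0,"wz":-0.032,"gripper":0.3},{"tx":-0.003,"ty":0.005,"tz":-0.001,"wx":0,"wy":0,"wz":-0.031,"gripper":0.3},{"tx":-0.003,"ty":0.005,"tz":-0.002,"wx":0,"wy":0,"wz":-0.032,"gripper":0.3},{"tx":0.006,"ty":0,"tz":0.032,"wx":0,"wy":0,"wz":0,"gripper":0.3}]
```

>>> carry_out(increments=[{"tx": 0.007,"ty": -0.001,"tz": 0.038,"wx": 0,"wy": 0,"wz": 0,"gripper": 0.3},{"tx": 0.007,"ty": -0.002,"tz": 0.038,"wx": 0,"wy": 0,"wz": -0.001,"gripper": 0.3},{"tx": 0,"ty": 0,"tz": 0.011,"wx": 0,"wy": 0,"wz": 0,"gripper": 0.3},{"tx": 0,"ty": 0,"tz": 0.01,"wx": 0,"wy": 0,"wz": 0,"gripper": 0.3},{"tx": 0,"ty": 0,"tz": 0.011,"wx": 0,"wy": 0,"wz": 0,"gripper": 0.3},{"tx": 0.01,"ty": 0,"tz": 0,"wx": 0,"wy": 0,"wz": 0,"gripper": 0.3},{"tx": 0.013,"ty": 0,"tz": 0,"wx": 0,"wy": 0,"wz": 0,"gripper": 0.3},{"tx": 0.013,"ty": 0,"tz": 0,"wx": 0,"wy": 0,"wz": 0,"gripper": 0.3},{"tx": 0.013,"ty": 0,"tz": 0,"wx": 0,"wy": 0,"wz": 0,"gripper": 0.3},{"tx": 0.013,"ty": 0,"tz": 0,"wx": 0,"wy": 0,"wz": 0,"gripper": 0.3}])

```text
time: 6.7
eef_pos: [0.5407, 0.0487, 0.0452]
tool_rot: [0.933, 0.361, 0.001, 0.0]
ft_force: [-0.2, -0.6, -0.1]
finger_gap: 0.302
finger_force: 0.1
```

>>> carry_out(increments=[{"tx": 0.013,"ty": 0,"tz": 0,"wx": 0,"wy": 0,"wz": 0,"gripper": 0.3},{"tx": 0.013,"ty": 0,"tz": 0,"wx": 0,"wy": 0,"wz": 0,"gripper": 0.3},{"tx": 0.013,"ty": 0,"tz": 0,"wx": 0,"wy": 0,"wz": 0,"gripper": 0.3},{"tx": 0.013,"ty": 0,"tz": 0,"wx": 0,"wy": 0,"wz": 0,"gripper": 0.3},{"tx": 0.006,"ty": 0,"tz": 0,"wx": 0,"wy": 0,"wz": 0,"gripper": 0.3},{"tx": -0.018,"ty": 0,"tz": -0.006,"wx": 0,"wy": 0,"wz": 0,"gripper": 0.3},{"tx": -0.018,"ty": 0,"tz": -0.04,"wx": 0,"wy": 0,"wz": 0,"gripper": 0.3},{"tx": -0.036,"ty": 0,"tz": -0.02,"wx": 0,"wy": 0,"wz": -0.032,"gripper": 0.3},{"tx": -0.036,"ty": 0,"tz": -0.01,"wx": 0,"wy": 0,"wz": -0.032,"gripper": 0.3}])

```text
time: 7.45
eef_pos: [0.511, 0.0183, 0.107]
tool_rot: [0.89, 0.455, 0.001, 0.001]
ft_force: [-0.4, -0.3, 0.1]
finger_gap: 0.303
finger_force: 0.0
```

Run:
```python
from h import *
f=optics.grab_frame("scene"); cv2.imwrite("pics/e.png",f["color"]); st()
W=world(f)
for n in ["slice_a","pot","duck","block"]:
  for r in models.cut_out(n,f)[:2]:
    p=W[r["pixels"]];p=p[~np.isnan(p[:,0])]; print(n,r["p"],r["box"],np.round(np.median(p,0),3),np.round(ab(np.median(p,0))))
```

```text
7.5 [-25.9 -30.5] 0.107 [-3.3 -1.1  0.2] 0.2987196525684233
slice_a 0.8 [329.7, 237.9, 354.8, 260.8] [0.6   0.1   0.053] [55. 66.]
slice_a 0.65 [390.3, 317.5, 411.7, 341.1] [0.667 0.243 0.02 ] [103. 217.]
pot 0.78 [368.3, 219.7, 399.2, 251.5] [0.557 0.155 0.08 ] [  5. 115.]
duck 0.74 [262.9, 170.4, 303.7, 192.0] [ 0.531 -0.056  0.052] [  8. -98.]
block 0.97 [370.3, 184.3, 393.0, 210.7] [0.472 0.118 0.054] [-74.  67.]
```

View pics/e.png

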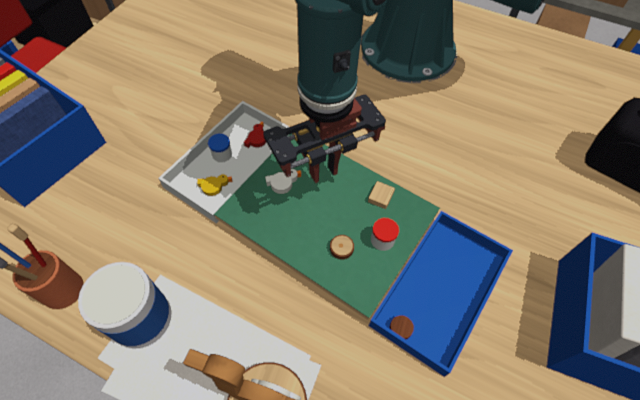

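The slice is now at (342,246), clear of the pot's line (385,233). Next I swing in behind it with a slight outward heading.

Run:
```python
from h import *
plan([(49,18,80,2,36),(49,20,45,2,18),(52,110,45,2,11.5),(55,187,45,2,11.5)],g=.25)
```

```text
[{"tx":0.018,"ty":0.01,"tz":0.006,"wx":0,"wy":0,"wz":-0.03,"gripper":0.25},{"tx":0.017,"ty":0.012,"tz":0.006,"wx":0,"wy":0,"wz":-0.029,"gripper":0.25},{"tx":0.016,"ty":0.013,"tz":0.007,"wx":0,"wy":0,"wz":-0.03,"gripper":0.25},{"tx":0.015,"ty":0.015,"tz":0.006,"wx":0,"wy":0,"wz":-0.029,"gripper":0.25},{"tx":0.013,"ty":0.016,"tz":0.007,"wx":0,"wy":0,"wz":-0.03,"gripper":0.25},{"tx":0.001,"ty":0,"tz":0.022,"wx":0,"wy":0,"wz":0,"gripper":0.25},{"tx":0.002,"ty":0,"tz":0.021,"wx":0,"wy":0,"wz":0,"gripper":0.25},{"tx":0.014,"ty":0,"tz":0,"wx":0,"wy":0,"wz":0,"gripper":0.25},{"tx":0.014,"ty":0,"tz":0,"wx":0,"wy":0,"wz":0,"gripper":0.25},{"tx":0.014,"ty":0,"tz":0,"wx":0,"wy":0,"wz":0,"gripper":0.25}]
[{"tx":0.014,"ty":0,"tz":0,"wx":0,"wy":0,"wz":0,"gripper":0.25},{"tx":0.014,"ty":0,"tz":0,"wx":0,"wy":0,"wz":0,"gripper":0.25},{"tx":0.014,"ty":0,"tz":0,"wx":0,"wy":0,"wz":0,"gripper":0.25},{"tx":0.014,"ty":0,"tz":0,"wx":0,"wy":0,"wz":0,"gripper":0.25},{"tx":0.014,"ty":0,"tz":0,"wx":0,"wy":0,"wz":0,"gripper":0.25},{"tx":0.014,"ty":0,"tz":0,"wx":0,"wy":0,"wz":0,"gripper":0.25},{"tx":0.014,"ty":0,"tz":0,"wx":0,"wy":0,"wz":0,"gripper":0.25},{"tx":0.014,"ty":0,"tz":0,"wx":0,"wy":0,"wz":0,"gripper":0.25},{"tx":0.014,"ty":0,"tz":0,"wx":0,"wy":0,"wz":0,"gripper":0.25},{"tx":0.014,"ty":0,"tz":0,"wx":0,"wy":0,"wz":0,"gripper":0.25}]
[{"tx":0.013,"ty":0,"tz":0,"wx":0,"wy":0,"wz":0,"gripper":0.25},{"tx":0.014,"ty":0,"tz":0,"wx":0,"wy":0,"wz":0,"gripper":0.25}]
```

>>> carry_out(increments=[{"tx": 0.018,"ty": 0.01,"tz": 0.006,"wx": 0,"wy": 0,"wz": -0.03,"gripper": 0.25},{"tx": 0.017,"ty": 0.012,"tz": 0.006,"wx": 0,"wy": 0,"wz": -0.029,"gripper": 0.25},{"tx": 0.016,"ty": 0.013,"tz": 0.007,"wx": 0,"wy": 0,"wz": -0.03,"gripper": 0.25},{"tx": 0.015,"ty": 0.015,"tz": 0.006,"wx": 0,"wy": 0,"wz": -0.029,"gripper": 0.25},{"tx": 0.013,"ty": 0.016,"tz": 0.007,"wx": 0,"wy": 0,"wz": -0.03,"gripper": 0.25},{"tx": 0,"ty": 0,"tz": 0,"wx": 0,"wy": 0,"wz": 0,"gripper": 0.25},{"tx": 0,"ty": 0,"tz": 0,"wx": 0,"wy": 0,"wz": 0,"gripper": 0.25}])

```text
time: 8.28
eef_pos: [0.587, 0.0542, 0.0783]
tool_rot: [0.764, 0.645, -0.0, -0.001]
ft_force: [0.3, -0.2, -0.3]
finger_gap: 0.247
finger_force: 0.0
```

Run:
```python
from h import *
st()
plan([(49,20,45,2,20),(52,110,45,2,11.5),(55,187,45,2,11.5)],g=.25)
```

```text
8.2833 [48.9 19. ] 0.0783 [ 0.3 -0.2 -0.3] 0.24658893080991393
[{"tx":0.001,"ty":0,"tz":0.021,"wx":0,"wy":0,"wz":0,"gripper":0.25},{"tx":0,"ty":0,"tz":0.021,"wx":0,"wy":0,"wz":0.001,"gripper":0.25},{"tx":0.014,"ty":0,"tz":0,"wx":0,"wy":0,"wz":0,"gripper":0.25},{"tx":0.014,"ty":0,"tz":0,"wx":0,"wy":0,"wz":0,"gripper":0.25},{"tx":0.014,"ty":0,"tz":0,"wx":0,"wy":0,"wz":0,"gripper":0.25},{"tx":0.014,"ty":0,"tz":0,"wx":0,"wy":0,"wz":0,"gripper":0.25},{"tx":0.014,"ty":0,"tz":0,"wx":0,"wy":0,"wz":0,"gripper":0.25},{"tx":0.014,"ty":0,"tz":0,"wx":0,"wy":0,"wz":0,"gripper":0.25},{"tx":0.014,"ty":0,"tz":0,"wx":0,"wy":0,"wz":0,"gripper":0.25},{"tx":0.015,"ty":0,"tz":0,"wx":0,"wy":0,"wz":0,"gripper":0.25}]
[{"tx":0.014,"ty":0,"tz":0,"wx":0,"wy":0,"wz":0,"gripper":0.25},{"tx":0.014,"ty":0,"tz":0,"wx":0,"wy":0,"wz":0,"gripper":0.25},{"tx":0.014,"ty":0,"tz":0,"wx":0,"wy":0,"wz":0,"gripper":0.25},{"tx":0.014,"ty":0,"tz":0,"wx":0,"wy":0,"wz":0,"gripper":0.25},{"tx":0.013,"ty":0,"tz":0,"wx":0,"wy":0,"wz":0,"gripper":0.25},{"tx":0.014,"ty":0,"tz":0,"wx":0,"wy":0,"wz":0,"gripper":0.25},{"tx":0.013,"ty":0,"tz":0,"wx":0,"wy":0,"wz":0,"gripper":0.25}]
```

>>> carry_out(increments=[{"tx": 0.001,"ty": 0,"tz": 0.021,"wx": 0,"wy": 0,"wz": 0,"gripper": 0.25},{"tx": 0,"ty": 0,"tz": 0.021,"wx": 0,"wy": 0,"wz": 0.001,"gripper": 0.25},{"tx": 0.01,"ty": 0,"tz": 0,"wx": 0,"wy": 0,"wz": 0,"gripper": 0.25},{"tx": 0.014,"ty": 0,"tz": 0,"wx": 0,"wy": 0,"wz": 0,"gripper": 0.25},{"tx": 0.014,"ty": 0,"tz": 0,"wx": 0,"wy": 0,"wz": 0,"gripper": 0.25},{"tx": 0.014,"ty": 0,"tz": 0,"wx": 0,"wy": 0,"wz": 0,"gripper": 0.25},{"tx": 0.014,"ty": 0,"tz": 0,"wx": 0,"wy": 0,"wz": 0,"gripper": 0.25},{"tx": 0.014,"ty": 0,"tz": 0,"wx": 0,"wy": 0,"wz": 0,"gripper": 0.25},{"tx": 0.014,"ty": 0,"tz": 0,"wx": 0,"wy": 0,"wz": 0,"gripper": 0.25},{"tx": 0.014,"ty": 0,"tz": 0,"wx": 0,"wy": 0,"wz": 0,"gripper": 0.25}])

```text
time: 9.12
eef_pos: [0.6019, 0.1407, 0.0463]
tool_rot: [0.764, 0.645, 0.0, 0.0]
ft_force: [0.1, -0.5, 0.2]
finger_gap: 0.251
finger_force: 0.3
```

>>> carry_out(increments=[{"tx": 0.014,"ty": 0,"tz": 0,"wx": 0,"wy": 0,"wz": 0,"gripper": 0.25},{"tx": 0.014,"ty": 0,"tz": 0,"wx": 0,"wy": 0,"wz": 0,"gripper": 0.25},{"tx": 0.014,"ty": 0,"tz": 0,"wx": 0,"wy": 0,"wz": 0,"gripper": 0.25},{"tx": 0.014,"ty": 0,"tz": 0,"wx": 0,"wy": 0,"wz": 0,"gripper": 0.25},{"tx": 0.014,"ty": 0,"tz": 0,"wx": 0,"wy": 0,"wz": 0,"gripper": 0.25},{"tx": 0.014,"ty": 0,"tz": 0,"wx": 0,"wy": 0,"wz": 0,"gripper": 0.25},{"tx": 0.014,"ty": 0,"tz": 0,"wx": 0,"wy": 0,"wz": 0,"gripper": 0.25},{"tx": 0.005,"ty": 0,"tz": 0,"wx": 0,"wy": 0,"wz": 0,"gripper": 0.25},{"tx": 0,"ty": 0,"tz": 0,"wx": 0,"wy": 0,"wz": 0,"gripper": 0.25}])

```text
time: 9.87
eef_pos: [0.6157, 0.2218, 0.0458]
tool_rot: [0.764, 0.645, 0.0, -0.0]
ft_force: [-0.0, 0.1, -0.3]
finger_gap: 0.253
finger_force: 0.0
```

Run:
```python
from h import *
st()
plan([(55,187,130,2,36),(-81,20,130,0,38),(-81,20,90,0,38)])
```

```text
9.8667 [ 54.7 189. ] 0.0458 [-0.   0.1 -0.3] 0.2525466537490022
[{"tx":-0.001,"ty":0,"tz":-0.035,"wx":0,"wy":0,"wz":0,"gripper":0.3},{"tx":-0.001,"ty":0,"tz":-0.035,"wx":0,"wy":0,"wz":0,"gripper":0.3},{"tx":0,"ty":0,"tz":-0.035,"wx":0,"wy":0,"wz":0.001,"gripper":0.3},{"tx":-0.036,"ty":-0.027,"tz":0,"wx":0,"wy":0,"wz":-0.002,"gripper":0.3},{"tx":-0.036,"ty":-0.027,"tz":0,"wx":0,"wy":0,"wz":-0.002,"gripper":0.3},{"tx":-0.035,"ty":-0.027,"tz":0,"wx":0,"wy":0,"wz":-0.002,"gripper":0.3},{"tx":-0.035,"ty":-0.028,"tz":0,"wx":0,"wy":0,"wz":-0.002,"gripper":0.3},{"tx":-0.035,"ty":-0.028,"tz":0,"wx":0,"wy":0,"wz":-0.002,"gripper":0.3},{"tx":-0.036,"ty":-0.028,"tz":0,"wx":0,"wy":0,"wz":-0.001,"gripper":0.3},{"tx":0,"ty":0,"tz":0.025,"wx":0,"wy":0,"wz":0,"gripper":0.3}]
[{"tx":0,"ty":0,"tz":0.025,"wx":0,"wy":0,"wz":0,"gripper":0.3}]
```

>>> carry_out(increments=[{"tx": 0,"ty": 0,"tz": -0.035,"wx": 0,"wy": 0,"wz": 0,"gripper": 0.3},{"tx": -0.001,"ty": 0,"tz": -0.035,"wx": 0,"wy": 0,"wz": 0,"gripper": 0.3},{"tx": -0.001,"ty": 0,"tz": -0.035,"wx": 0,"wy": 0,"wz": 0.001,"gripper": 0.3},{"tx": -0.036,"ty": -0.027,"tz": 0,"wx": 0,"wy": 0,"wz": -0.002,"gripper": 0.3},{"tx": -0.036,"ty": -0.027,"tz": 0,"wx": 0,"wy": 0,"wz": -0.002,"gripper": 0.3},{"tx": -0.035,"ty": -0.027,"tz": 0,"wx": 0,"wy": 0,"wz": -0.002,"gripper": 0.3},{"tx": -0.035,"ty": -0.028,"tz": 0,"wx": 0,"wy": 0,"wz": -0.002,"gripper": 0.3},{"tx": -0.035,"ty": -0.028,"tz": 0,"wx": 0,"wy": 0,"wz": -0.002,"gripper": 0.3},{"tx": -0.036,"ty": -0.028,"tz": 0,"wx": 0,"wy": 0,"wz": -0.001,"gripper": 0.3},{"tx": 0,"ty": 0,"tz": 0,"wx": 0,"wy": 0,"wz": 0,"gripper": 0.3}])

```text
time: 10.7
eef_pos: [0.4508, 0.0682, 0.1291]
tool_rot: [0.755, 0.656, -0.003, -0.002]
ft_force: [-0.1, -0.3, 0.2]
finger_gap: 0.3
finger_force: 0.0
```

>>> carry_out(increments=[{"tx": 0,"ty": 0,"tz": 0,"wx": 0,"wy": 0,"wz": 0,"gripper": 0.3}])

```text
time: 10.78
eef_pos: [0.4564, 0.0701, 0.13]
tool_rot: [0.755, 0.655, -0.0, -0.0]
ft_force: [0.0, -0.1, 0.3]
finger_gap: 0.296
finger_force: 0.0
```

Run:
```python
from h import *
f=optics.grab_frame("scene"); cv2.imwrite("pics/f.png",f["color"]); st()
plan([(-82,16,70,0,36),(-82,16,45,0,18),(-82,185,45,0,11.5)])
```

```text
10.8333 [-80.8  18. ] 0.1303 [ 1.4 -0.4  0.5] 0.30086830473604387
[{"tx":-0.001,"ty":-0.001,"tz":0.038,"wx":0,"wy":0,"wz":-0.001,"gripper":0.3},{"tx":-0.002,"ty":-0.001,"tz":0.037,"wx":0,"wy":0,"wz":0,"gripper":0.3},{"tx":0,"ty":0,"tz":0.016,"wx":0,"wy":0,"wz":0,"gripper":0.3},{"tx":0,"ty":0,"tz":0.016,"wx":0,"wy":0,"wz":0,"gripper":0.3},{"tx":0.014,"ty":0,"tz":0,"wx":0,"wy":0,"wz":0,"gripper":0.3},{"tx":0.014,"ty":0,"tz":0,"wx":0,"wy":0,"wz":0,"gripper":0.3},{"tx":0.014,"ty":0,"tz":0,"wx":0,"wy":0,"wz":0,"gripper":0.3},{"tx":0.014,"ty":0,"tz":0,"wx":0,"wy":0,"wz":0,"gripper":0.3},{"tx":0.014,"ty":0,"tz":0,"wx":0,"wy":0,"wz":0,"gripper":0.3},{"tx":0.014,"ty":0,"tz":0,"wx":0,"wy":0,"wz":0,"gripper":0.3}]
[{"tx":0.014,"ty":0,"tz":0,"wx":0,"wy":0,"wz":0,"gripper":0.3},{"tx":0.014,"ty":0,"tz":0,"wx":0,"wy":0,"wz":0,"gripper":0.3},{"tx":0.014,"ty":0,"tz":0,"wx":0,"wy":0,"wz":0,"gripper":0.3},{"tx":0.014,"ty":0,"tz":0,"wx":0,"wy":0,"wz":0,"gripper":0.3},{"tx":0.014,"ty":0,"tz":0,"wx":0,"wy":0,"wz":0,"gripper":0.3},{"tx":0.014,"ty":0,"tz":0,"wx":0,"wy":0,"wz":0,"gripper":0.3},{"tx":0.015,"ty":0,"tz":0,"wx":0,"wy":0,"wz":0,"gripper":0.3},{"tx":0.014,"ty":0,"tz":0,"wx":0,"wy":0,"wz":0,"gripper":0.3},{"tx":0.015,"ty":0,"tz":0,"wx":0,"wy":0,"wz":0,"gripper":0.3}]
```

View pics/f.png

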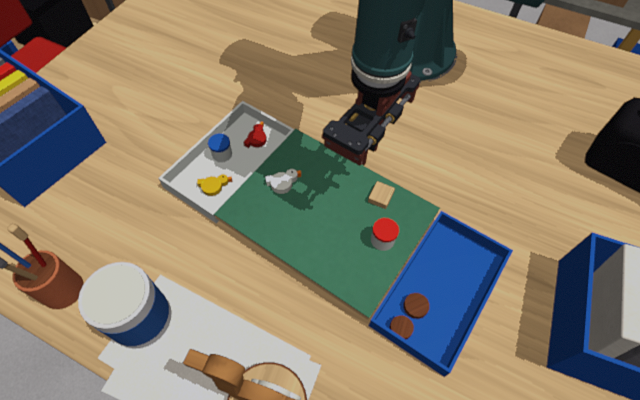

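Both slices lie in the tray at (416,305) and (401,327), the pot is unmoved at (385,233), and the block at (381,195) is next.

>>> carry_out(increments=[{"tx": -0.001,"ty": -0.001,"tz": 0.038,"wx": 0,"wy": 0,"wz": -0.001,"gripper": 0.3},{"tx": -0.002,"ty": -0.001,"tz": 0.037,"wx": 0,"wy": 0,"wz": 0,"gripper": 0.3},{"tx": 0,"ty": 0,"tz": 0.016,"wx": 0,"wy": 0,"wz": 0,"gripper": 0.3},{"tx": 0,"ty": 0,"tz": 0.016,"wx": 0,"wy": 0,"wz": 0,"gripper": 0.3},{"tx": 0.01,"ty": 0,"tz": 0,"wx": 0,"wy": 0,"wz": 0,"gripper": 0.3},{"tx": 0.014,"ty": 0,"tz": 0,"wx": 0,"wy": 0,"wz": 0,"gripper": 0.3},{"tx": 0.014,"ty": 0,"tz": 0,"wx": 0,"wy": 0,"wz": 0,"gripper": 0.3},{"tx": 0.014,"ty": 0,"tz": 0,"wx": 0,"wy": 0,"wz": 0,"gripper": 0.3},{"tx": 0.014,"ty": 0,"tz": 0,"wx": 0,"wy": 0,"wz": 0,"gripper": 0.3},{"tx": 0.014,"ty": 0,"tz": 0,"wx": 0,"wy": 0,"wz": 0,"gripper": 0.3}])

```text
time: 11.67
eef_pos: [0.4657, 0.1343, 0.0451]
tool_rot: [0.753, 0.658, 0.001, 0.0]
ft_force: [0.0, -0.3, -0.5]
finger_gap: 0.305
finger_force: 0.2
```

>>> carry_out(increments=[{"tx": 0.014,"ty": 0,"tz": 0,"wx": 0,"wy": 0,"wz": 0,"gripper": 0.3},{"tx": 0.014,"ty": 0,"tz": 0,"wx": 0,"wy": 0,"wz": 0,"gripper": 0.3},{"tx": 0.014,"ty": 0,"tz": 0,"wx": 0,"wy": 0,"wz": 0,"gripper": 0.3},{"tx": 0.014,"ty": 0,"tz": 0,"wx": 0,"wy": 0,"wz": 0,"gripper": 0.3},{"tx": 0.014,"ty": 0,"tz": 0,"wx": 0,"wy": 0,"wz": 0,"gripper": 0.3},{"tx": 0.014,"ty": 0,"tz": 0,"wx": 0,"wy": 0,"wz": 0,"gripper": 0.3},{"tx": 0.014,"ty": 0,"tz": 0,"wx": 0,"wy": 0,"wz": 0,"gripper": 0.3},{"tx": 0.014,"ty": 0,"tz": 0,"wx": 0,"wy": 0,"wz": 0,"gripper": 0.3},{"tx": 0.014,"ty": 0,"tz": 0,"wx": 0,"wy": 0,"wz": 0,"gripper": 0.3},{"tx": 0.006,"ty": 0,"tz": 0,"wx": 0,"wy": 0,"wz": 0,"gripper": 0.3}])

```text
time: 12.5
eef_pos: [0.4796, 0.239, 0.0443]
tool_rot: [0.753, 0.658, 0.0, -0.0]
ft_force: [0.4, 0.6, -0.1]
finger_gap: 0.304
finger_force: 0.0
```

>>> carry_out(increments=[{"tx": 0,"ty": 0,"tz": 0,"wx": 0,"wy": 0,"wz": 0,"gripper": 0.3},{"tx": 0,"ty": 0,"tz": -0.035,"wx": 0,"wy": 0,"wz": 0,"gripper": 0.3},{"tx": 0,"ty": 0,"tz": -0.035,"wx": 0,"wy": 0,"wz": 0,"gripper": 0.3},{"tx": 0,"ty": 0,"tz": -0.035,"wx": 0,"wy": 0,"wz": 0,"gripper": 0.3},{"tx": 0,"ty": 0,"tz": -0.035,"wx": 0,"wy": 0,"wz": 0,"gripper": 0.3},{"tx": 0,"ty": 0,"tz": 0,"wx": 0,"wy": 0,"wz": 0,"gripper": 0.3}])

```text
time: 13.0
eef_pos: [0.4823, 0.238, 0.1613]
tool_rot: [0.753, 0.658, 0.004, 0.002]
ft_force: [1.1, 0.5, 0.5]
finger_gap: 0.295
finger_force: 0.0
```

Run:
```python
from h import *
f=optics.grab_frame("scene"); cv2.imwrite("pics/g.png",f["color"]); st()
```

```text
13.05 [-80.7 186.4] 0.1591 [-0.6  0.7 -0.1] 0.30039134783532245
```

View pics/g.png

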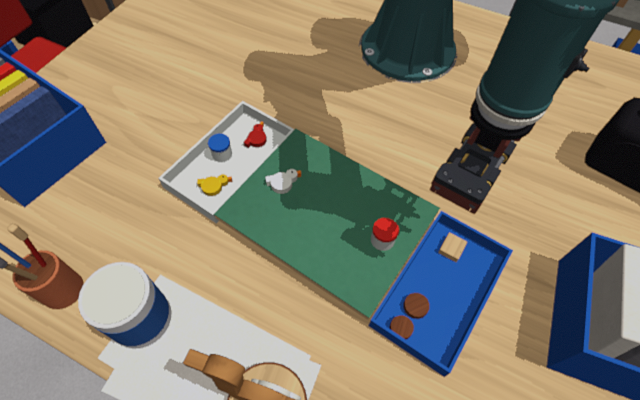

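All three offcuts lie in the blue tray at (453,246), (416,305) and (401,327). The pot, ducks and white tray are unchanged, and the arm is clear.

```bash
python3 -c "
from plant import hand_in
print(hand_in())"
```

```text
the job is handed in; nothing more can be done
None
```

I swept both wood slices and the block into the blue scrap tray and handed the job in after about 13 s of robot time; the last picture shows the pots, ducklings and everything else where they were.

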